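# Clip down the snap-lock box and close its vent plug

### The job

Fold the four orange side clips of the blue-lidded food box down in turn until each lies flat against the side of the box. Then close the vent plug in the middle of the lid: push its white wing down while turning it a quarter turn clockwise, until it is fully home and the wing lies along the long side of the lid. Do not shove the box about, and leave the canister, mortar and spatula where they are.

Things in the scene. Friction and masses are not known exactly. Their poses are not given: they have to be found in the camera images.
- box: Closed food box, loose but heavy (2 to 3 kg): white body 122 x 172 mm, blue lid 134 (box x) x 184 (box y) x 14 mm, lid top 100 mm above the origin. Origin: centre of its underside. Box x points away from the robot at yaw 0 (yaw within 0.5 rad), y to the left, z up. The lid is on and stays on. One orange clip in the middle of each lid side: front (-x), back (+x), right (-y), left (+y).
- clip_front (a joint): Angle (rad) of the clip on the front (-x) side: 0 = closed, straight down against the box; 1.57 = level straight out; 2.4 = leaning up and out. Starts 1.3 to 2.3. Orange plate 44 mm wide, 4 mm thick, reaching 28 mm from its hinge. Stiff hinge (0.07 Nm, about 3 to 6 N with a fingertip), stays where left; it can be pushed down from above, then inward against the side.
- clip_back (a joint): The same for the clip on the back (+x) side.
- clip_right (a joint): The same for the clip on the right (-y) side.
- clip_left (a joint): The same for the clip on the left (+y) side.
- clip_front_hinge (a point): Middle of the front clip's hinge line, at (-70, 0, 93) mm in the box frame. The hinge line is level, along the lid side, 7 mm below the lid top and 3 mm outside the lid's edge. A closed clip's outer face lies 2 mm outside the hinge line and nothing of the lid stands out beyond it.
- clip_back_hinge (a point): Middle of the back clip's hinge line: at (70, 0, 93) mm in the box frame.
- clip_right_hinge (a point): Middle of the right clip's hinge line: at (0, -95, 93) mm in the box frame.
- clip_left_hinge (a point): Middle of the left clip's hinge line: at (0, 95, 93) mm in the box frame.
- plug_turn (a joint): Turn (rad) of the vent plug about the vertical through the middle of the lid, growing clockwise seen from above: at 0 the wing lies along box x (across the lid), at its stop at 1.57 along box y (the long side, marked by two white dashes on the lid). Starts between 0.1 and 0.4. Friction 0.06 Nm; stays where it is left.
- plug_press (a joint): How far (m) the vent plug is pushed into the lid: 0 = standing proud, 0.006 = home against its stop. Starts between 0 and 0.001. It takes about 6 N and stays where it is left.
- plug_top (a point): Centre of the top of the plug's wing, on the plug's axis, the vertical through the box origin. The wing is a white upright plate 34 mm long, 12 mm thick and 26 mm high; its top is 32 mm above the lid top when proud, 26 mm when home. The point's x axis runs along the wing.
- canister: Closed red tin canister, 94 mm across, 133 mm tall with its knob; origin at the centre of its underside. Bystander.
- mortar: White ceramic mortar, 104 mm across, 64 mm tall, with a pestle leaning out to about 130 mm; origin at the centre of its underside. Bystander.
- spatula: Wooden spatula about 280 mm long lying flat on the counter to the right of the box; origin about midway under it. Bystander.

How it is judged:
On the way, in this order (a step that is already met when the one before it is completed fails the run):
1. all four clips are folded down against the box (within 0.15 rad of closed) (value of joint each of clip_front, clip_back, clip_right, clip_left below 0.15 rad), for 0.2 s.
2. the plug is about half turned (0.6 to 1.2 rad) and already pushed in by more than 1.3 mm: pushed while turned, not turned first (value of joint plug_turn between 0.6 and 1.2 rad and value of joint plug_press above 0.0013 m), for 0.02 s.
At the end, for the whole second after the job is handed in: All four clips are within 0.15 rad (9 degrees) of closed, the vent plug is pushed in at least 4.5 of its 6 mm and turned to at least 1.37 of 1.57 rad (wing along the long side within 11 degrees), and the box stands still (all of step 1 and value of joint plug_turn above 1.37 rad and value of joint plug_press above 0.0045 m and linear speed of box below 0.01 m/s); the robot touches nothing.
It fails at once if the box is shoved more than 5 cm or tipped more than 0.2 rad (distance of box from where it was at the start of the episode above 0.05 m or angle between box's own z axis and vertical above 0.2 rad).
It fails at once if the canister, mortar or spatula is moved more than 3 cm (distance of any of canister, mortar, spatula from where it was at the start of the episode above 0.03 m).
It also fails if it takes over 67 s, if anything falls off the work surface, if the arm or the gripper's body presses on something with over 40 N, if the wrist force passes 120 N, or if a joint passes its speed limit or range.

### The arm

A 6-joint arm with a two-finger parallel gripper is mounted at the origin on the work surface. World frame = base frame: x ahead of the robot, y to its left, z up, the work surface at z = 0. Lengths are in m, angles in rad, forces in N, time in s.
With the tool pointing down it reaches from about 0.35 to 1 m from the base axis. Payload 7.1 kg.
Tool frame: the origin (TCP) lies between the finger pads; the fingertips stand 22 mm ahead of it and the grasp point (between the pads) lies 3 mm ahead of it; z points along the fingers, y is the line along which they close (so a half turn about z gives the same grasp; the last joint's range is limited). The gripper opens to 85 mm and grips with 20 to 120 N. Pads are 22 mm wide; open, the fingers measure 114 mm over their backs; the gripper's body (76 mm by 85 mm) begins 54 mm behind the grasp point. The pads swing forward as they close: fully open they stand 13 mm farther back than shut.
Start: joints at [-1.33, 0.423, 1.63, -0, 1.089, -0.019], TCP at [0.161, -0.604, 0.253] pointing down, gripper open.
Joint ranges: [-3, 3], [-0.9, 2.11], [0.09, 2.58], [-1.31, 4.45], [0.11, 2.69], [-2.54, 2.54]. Speed limits (rad/s): [2.39, 2.39, 3.01, 3.14, 3.14, 3.14].

### API

Orientations are given as a rotation vector (axis times angle).
In Python, from rig import manip gives the robot as it stands. The module is installed in compiled form; this text tells all that it offers. Calls block until the motion is done:
- manip.move_to(position, orientation): joint-space move of the TCP to a pose.
- manip.servo_line(position, orientation=None, rate=0.15): straight line of the TCP; orientation=None keeps the orientation; rate is the mean speed in m/s.
- manip.set_joints(angles): joint-space move.
- manip.command_gripper(opening, f_grip=None): finger opening in m; f_grip is the grip in N (None keeps the last); returns when the fingers have stopped.
- manip.hold(seconds).
- manip.solve_ik(position, orientation): joint angles nearest the present ones, or None.
- manip.camera(name): name is "side" or "top"; returns a dict with "image" (400x640x3 uint8, red, green, blue), "fx", "fy", "cx", "cy" (pixels), "cam_to_world" (4x4, takes a point from camera to world coordinates). Camera axes: x right, y down, z forward; pixel columns grow to the right and rows downward; lengths in m; the calibration is good to about 2 mm. A picture is of the moment at which its call begins. There is no depth.
A pose or a line that the arm cannot do raises manip.IKError and nothing moves.
- manip.sign_off(): hands the job in; it is judged then, once.
Readings, each from a call of its own:
- manip.get_time(): time.
- manip.get_joint_positions(): joint angles.
- manip.get_joint_vel(): joint speeds.
- manip.get_tau(): joint torques, N m.
- manip.get_position(): TCP position.
- manip.get_ee_rot(): TCP orientation.
- manip.get_contact_force(): force on the tool from outside, world axes, zero at the start.
- manip.get_torque(): the same for the moment, N m.
- manip.get_width(): finger opening in m.
- manip.get_grip_force(): force on a finger pad.
Only numpy, scipy, OpenCV 4.12 (cv2) and the standard library are available. Lean on these libraries where they do the work, as an engineer would, in place of code of your own. Each camera call takes 0.05 s, during which the arm holds its last target. There are 200 camera calls.

## Working session

There is one attempt and no reset: what is moved stays moved. The work goes in short steps, each a Python script; the robot and the scene stay as the last script left them, time stands still between calls to the robot, and variables do not carry over. Pictures are saved under pics/ and viewed, at most 10 in all, crops included, and the job is handed in when it is done.

```bash
mkdir -p pics
python3 - <<'E'
from rig import manip
import cv2,numpy as np,pickle
d={}
for n in("top","side"):
    c=manip.camera(n);d[n]=c;cv2.imwrite(f"pics/{n}0.png",c["image"][:,:,::-1])
    print(n,c["fx"],c["fy"],c["cx"],c["cy"],np.round(c["cam_to_world"],3).tolist())
pickle.dump(d,open("c0.pkl","wb"))
print(manip.get_time(),manip.get_ee_rot(),manip.get_contact_force())
E
```

```text
top 366.25297132843633 366.25297132843633 321.93941445095686 199.51119448374024 [[-0.006, -0.974, 0.226, 0.313], [-1.0, 0.004, -0.006, -0.031], [0.005, -0.226, -0.974, 1.17], [0.0, 0.0, 0.0, 1.0]]
side 454.218070354278 454.218070354278 324.6467343509011 195.09075131923754 [[-0.861, -0.395, 0.322, 0.188], [-0.509, 0.669, -0.541, 0.571], [-0.002, -0.63, -0.777, 0.96], [0.0, 0.0, 0.0, 1.0]]
0.1 [-3.11377407e+00 -4.06788719e-01  2.19221047e-04] [ 0.52463604 -0.37685978  0.56715314]
```

View pics/top0.png

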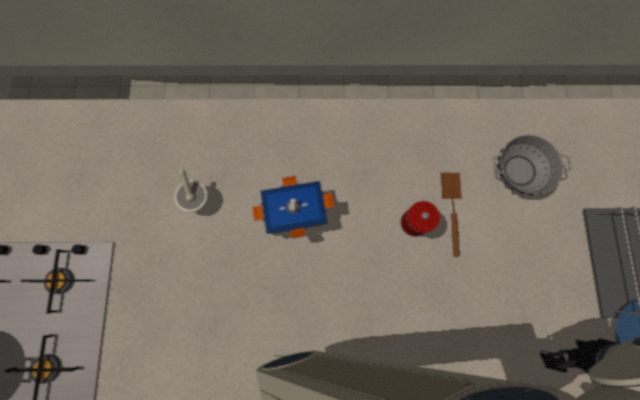

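View pics/side0.png

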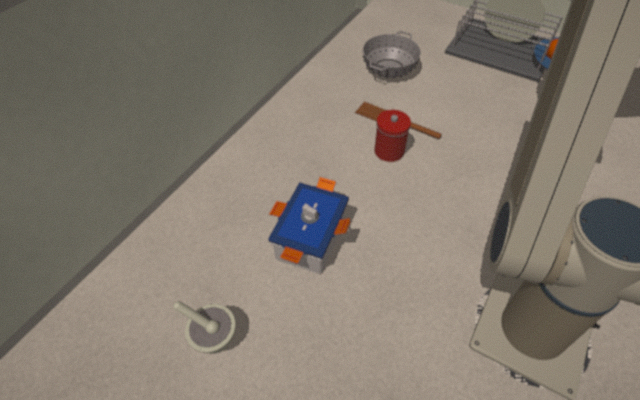

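```bash
cat > vis.py <<'E'
import cv2,numpy as np
from scipy.optimize import minimize
S=4
NAMES=("front","back","right","left")
HINGE=dict(front=(-.07,0,.093),back=(.07,0,.093),right=(0,-.095,.093),left=(0,.095,.093))
OUT=dict(front=(-1,0,0),back=(1,0,0),right=(0,-1,0),left=(0,1,0))
def proj(c,P):
    T=np.linalg.inv(c["cam_to_world"]);q=P@T[:3,:3].T+T[:3,3]
    return np.c_[c["fx"]*q[:,0]/q[:,2]+c["cx"],c["fy"]*q[:,1]/q[:,2]+c["cy"]]
def w(p,P):
    c,s=np.cos(p[2]),np.sin(p[2]);P=np.asarray(P,float)
    return np.c_[p[0]+c*P[:,0]-s*P[:,1],p[1]+s*P[:,0]+c*P[:,1],P[:,2]]
def lid():return np.array([(x,y,z) for x in(-.067,.067) for y in(-.092,.092) for z in(.086,.1)])
def clip(n,a):
    h=np.array(HINGE[n]);o=np.array(OUT[n]);t=np.cross(o,(0,0,1));u=o*np.sin(a)-np.array((0,0,1))*np.cos(a)
    v=np.cross(u,t)
    return np.array([h+r*u+k*.022*t+m*.002*v for r in(0,.028) for k in(-1,1) for m in(-1,1)])
def fill(shape,uv):
    m=np.zeros(shape,np.uint8);hull=cv2.convexHull(((uv+.5)*S*16-8).astype(np.int32))
    cv2.fillConvexPoly(m,hull,1,shift=4);return m
def masks(c):
    im=cv2.resize(c["image"],None,fx=S,fy=S,interpolation=cv2.INTER_CUBIC)
    h=cv2.cvtColor(im,cv2.COLOR_RGB2HSV)
    return cv2.inRange(h,(100,120,40),(130,255,255))//255,cv2.inRange(h,(4,150,90),(16,255,255))//255
def fit(cams,p0):
    M=[]
    for c in cams:
        b,o=masks(c);uv=proj(c,np.array([[p0[0],p0[1],.09]]))[0]*S
        k=np.zeros_like(b);cv2.circle(k,tuple(int(v) for v in uv),60*S,1,-1)
        M.append((b*k,o*k))
    def cost(q):
        e=0
        for c,(b,o) in zip(cams,M):
            L=fill(b.shape,proj(c,w(q,lid())));C=np.zeros_like(L)
            for n,a in zip(NAMES,q[3:]):C|=fill(b.shape,proj(c,w(q,clip(n,a))))
            U=L|C; e+=((b&~U&1).sum()+(o&~C&1).sum()+(C&~o&~b&1).sum()+ .5*(L&~C&~b&1&~o).sum()+(L&o&~C&1).sum())
        return float(e)
    best=None
    for a0 in(1.5,2.0):
        q=np.r_[p0,[a0]*4]
        for k in range(3):
            s=np.vstack([q]+[q+d for d in np.diag([.008,.008,.06,.3,.3,.3,.3])])
            r=minimize(cost,q,method="Nelder-Mead",options=dict(initial_simplex=s,maxfev=500,xatol=1e-4,fatol=1));q=r.x
        print(r.fun,np.round(q,4))
        if best is None or r.fun<best.fun:best=r
    return best.x
def overlay(c,q,fn,half=60):
    uv=proj(c,np.array([[q[0],q[1],.09]]))[0].astype(int);x0,y0=uv-[half,half*3//4]
    im=cv2.resize(c["image"][y0:y0+half*3//2,x0:x0+2*half,::-1],None,fx=6,fy=6,interpolation=cv2.INTER_CUBIC)
    raw=im.copy()
    for P in[lid()]+[clip(n,a) for n,a in zip(NAMES,q[3:])]:
        u=(proj(c,w(q,P))+.5-[x0,y0])*6-.5
        cv2.polylines(im,[cv2.convexHull(u.astype(np.int32))],True,(0,255,0),1)
    return im
E
python3 - <<'E'
import pickle,numpy as np,cv2
from vis import *
d=pickle.load(open("c0.pkl","rb"));c=d["top"]
T=c["cam_to_world"];r=T[:3,:3]@[(295-c["cx"])/c["fx"],(207-c["cy"])/c["fy"],1];k=(.09-T[2,3])/r[2];p=T[:3,3]+k*r;print(p)
q=fit([d["top"],d["side"]],[p[0],p[1],.1]);np.save("q.npy",q)
o=np.vstack([overlay(d["top"],q,0,50),overlay(d["side"],q,0,50)]);o=cv2.resize(o,(600,900)) if 0 else np.hstack([overlay(d[n],q,0,60)[:,120:600] for n in d][:2]);
o=cv2.resize(o,(800,int(o.shape[0]*800/o.shape[1])));cv2.imwrite("pics/ov0.png",o)
E
```

```text
[0.54014002 0.04274337 0.09      ]
13780.0 [0.5421 0.0456 0.1633 2.2134 1.2455 2.2584 1.7095]
13742.0 [0.5419 0.0457 0.1626 2.2142 1.2678 2.2626 1.7172]
```

View pics/ov0.png

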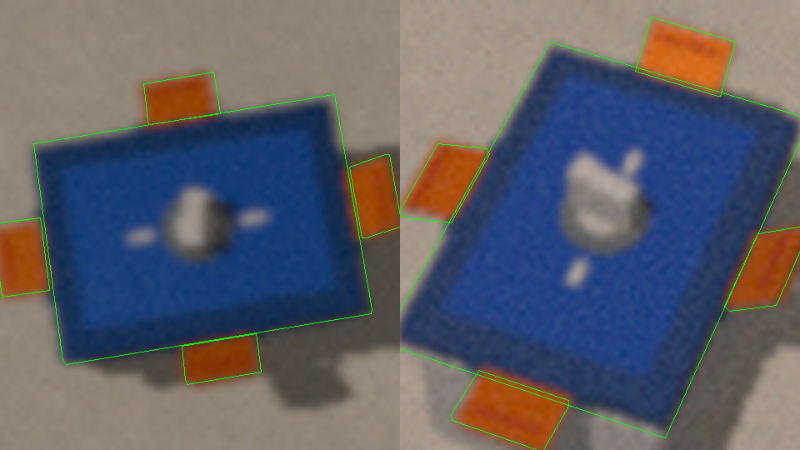

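```bash
cat > act.py <<'E'
import numpy as np
from rig import manip as m
from vis import w,HINGE,OUT
q=np.load("q.npy")
def down(psi):return np.pi*np.array([np.cos(psi/2),np.sin(psi/2),0])
def at(n,d,z):
    "TCP with the finger's inner face d outside the hinge line of clip n"
    p=np.array(HINGE[n])+np.array(OUT[n])*(d+.011);p[2]=z;return w(q,[p])[0]
def fold(n,limit=6.5):
    psi=q[2]+(np.pi/2 if n in("left","right") else 0)
    o=w([0,0,q[2]],[OUT[n]])[0]
    m.move_to(at(n,.012,.21),down(psi))
    m.servo_line(at(n,.012,.155),rate=.15);m.hold(.1)
    f0=np.array(m.get_contact_force());fz=[]
    for z in(.13,.12,.11,.1,.09,.08):
        m.servo_line(at(n,.012,z),rate=.06);fz.append(round((m.get_contact_force()-f0)[2],1))
    tr=[]
    for d in np.r_[.008,.006,.004,np.arange(.003,-.0041,-.0005)]:
        m.servo_line(at(n,d,.08),rate=.03)
        f=(np.array(m.get_contact_force())-f0);tr.append((round(d*1e3,1),round(f@o,1)))
        if f@o>limit and d<.004:break
    print(n,"fz",fz,"in",tr,"t",m.get_time())
    m.servo_line(at(n,.012,.08),rate=.1);m.servo_line(at(n,.014,.21),rate=.2)
E
python3 - <<'E'
from act import *
m.command_gripper(0.0)
fold("right")
print(m.get_width(),m.get_time())
E
```

```text
right fz [np.float64(-0.1), np.float64(-0.4), np.float64(-0.7), np.float64(-0.4), np.float64(-0.1), np.float64(-1.7)] in [(np.float64(8.0), np.float64(1.9)), (np.float64(6.0), np.float64(1.0)), (np.float64(4.0), np.float64(1.5)), (np.float64(3.0), np.float64(1.9)), (np.float64(2.5), np.float64(2.2)), (np.float64(2.0), np.float64(5.8)), (np.float64(1.5), np.float64(9.3))] t 7.7917
1.8211295859060476e-05 8.85
```

Run:
```python
from act import *
from vis import *
for n in("front","left","back"):fold(n)
m.move_to([.40,-.35,.3],down(q[2]))
d=[m.camera(n) for n in("top","side")]
print(m.get_time())
import pickle;pickle.dump(d,open("c1.pkl","wb"))
q1=q.copy();q1[3:]=0
o=np.hstack([overlay(c,q1,0,60)[:,120:600] for c in d])
cv2.imwrite("pics/ov1.png",cv2.resize(o,(800,int(o.shape[0]*800/o.shape[1]))))
```

```text
front fz [np.float64(-0.4), np.float64(-0.5), np.float64(-0.1), np.float64(0.0), np.float64(-0.2), np.float64(-0.5)] in [(np.float64(8.0), np.float64(2.4)), (np.float64(6.0), np.float64(4.3)), (np.float64(4.0), np.float64(3.2)), (np.float64(3.0), np.float64(2.4)), (np.float64(2.5), np.float64(2.9)), (np.float64(2.0), np.float64(5.0)), (np.float64(1.5), np.float64(7.7))] t 14.95
left fz [np.float64(-1.9), np.float64(-0.9), np.float64(-1.8), np.float64(-0.7), np.float64(-2.0), np.float64(-1.7)] in [(np.float64(8.0), np.float64(2.8)), (np.float64(6.0), np.float64(2.9)), (np.float64(4.0), np.float64(2.8)), (np.float64(3.0), np.float64(2.4)), (np.float64(2.5), np.float64(3.7)), (np.float64(2.0), np.float64(3.3)), (np.float64(1.5), np.float64(4.5)), (np.float64(1.0), np.float64(7.6))] t 22.0167
back fz [np.float64(0.0), np.float64(0.3), np.float64(-0.3), np.float64(-1.5), np.float64(-1.7), np.float64(-1.6)] in [(np.float64(8.0), np.float64(2.0)), (np.float64(6.0), np.float64(2.8)), (np.float64(4.0), np.float64(2.3)), (np.float64(3.0), np.float64(3.3)), (np.float64(2.5), np.float64(3.7)), (np.float64(2.0), np.float64(3.0)), (np.float64(1.5), np.float64(3.9)), (np.float64(1.0), np.float64(6.8))] t 29.1083
32.025
```

View pics/ov1.png

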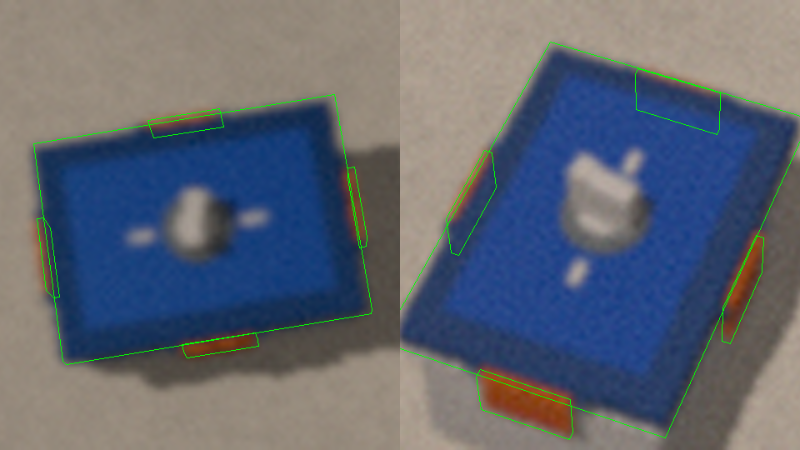

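Run:
```python
from act import *
c=q[:2];th0=.2
P=lambda z:np.r_[c,z]
psi=lambda th:q[2]-th+np.pi
m.command_gripper(.045)
m.move_to(P(.2),down(psi(th0)))
m.servo_line(P(.134),rate=.12);m.hold(.1)
f0=np.array(m.get_contact_force())
m.command_gripper(0.0,f_grip=60)
print("grip",m.get_width(),m.get_contact_force()-f0,m.get_torque(),m.get_time())
m.servo_line(P(.1315),rate=.02)
print("press",m.get_contact_force()-f0,m.get_time())
for k in range(1,11):
    th=th0+(1.59-th0)*k/10;z=.1315-.004*k/10
    m.move_to(P(z),down(psi(th)))
    print(round(th,2),np.round(m.get_contact_force()-f0,1),np.round(m.get_torque(),2)[2],round(m.get_time(),2))
for z in np.arange(.127,.1229,-.0005):
    m.servo_line(P(z),rate=.02);f=m.get_contact_force()-f0;print(round(z,4),np.round(f,1))
    if f[2]>16:break
print(m.get_width(),m.get_time())
```

```text
grip 0.010958393111851752 [-0.82222832 -2.11430635  5.37791848] [-0.50457709  0.21798657  0.09806316] 35.575
press [-0.13836416 -2.98528524  3.39227121] 35.85
0.34 [-0.6 -3.1  5.3] -0.07 36.11
0.48 [ 0.6 -4.1  4.9] -0.06 36.37
0.62 [-0.9 -3.9  5.3] -0.07 36.62
0.76 [-0.4 -4.9  5.7] -0.05 36.88
0.9 [-1.3 -5.1  4.9] -0.01 37.14
1.03 [-1.5 -5.5  6.4] -0.09 37.4
1.17 [-2.2 -5.8 11.9] -0.09 37.66
1.31 [-3.7 -6.5 16.3] -0.1 37.92
1.45 [-5.9 -7.2 20.1] -0.08 38.17
1.59 [-7.9 -6.9 25.2] 0.27 38.43
0.127 [-9.1 -7.1 28.7]
0.010400941632903667 38.6833
```

Run:
```python
from act import *
from vis import *
import pickle
P=lambda z:np.r_[q[:2],z]
m.command_gripper(.045);m.servo_line(P(.2),rate=.12);m.command_gripper(0.)
m.servo_line(P(.152),rate=.12);m.hold(.1);f0=np.array(m.get_contact_force())
for z in np.arange(.151,.144,-.0005):
    m.servo_line(P(z),rate=.02);f=(m.get_contact_force()-f0)[2];print(round(z,4),round(f,1))
    if f>15:break
m.servo_line(P(.2),rate=.12);m.move_to([.40,-.35,.3],down(q[2]))
d=[m.camera(n) for n in("top","side")];print(m.get_time())
q1=q.copy();q1[3:]=0
o=np.hstack([overlay(c,q1,0,60)[:,120:600] for c in d])
cv2.imwrite("pics/ov2.png",cv2.resize(o,(800,int(o.shape[0]*800/o.shape[1]))))
```

```text
0.151 0.1
0.1505 -1.0
0.15 0.5
0.1495 0.0
0.149 0.6
0.1485 0.0
0.148 -0.0
0.1475 0.8
0.147 1.3
0.1465 6.5
0.146 11.3
0.1455 16.5
46.3083
```

View pics/ov2.png

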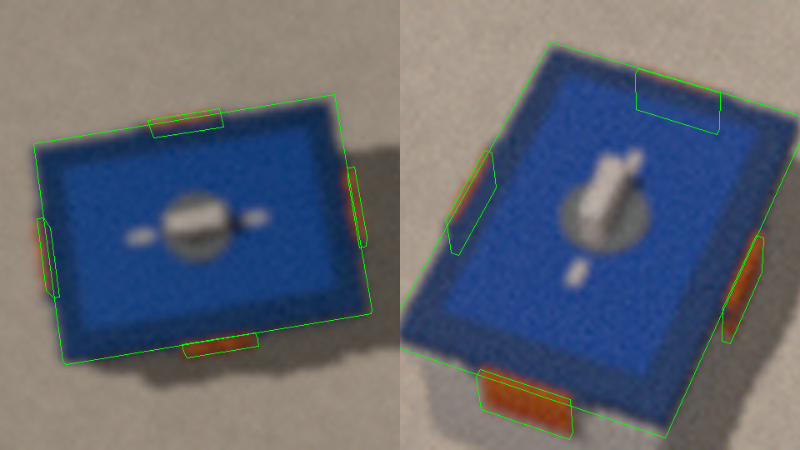

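The wing lies along the dashes (top view about (195,220)), and a firm contact with 10 N/mm stiffness shows it is home. The four clips are flat and the box has not moved, so I'm handing in.

```bash
python3 -c "
from rig import manip as m
print(m.sign_off())"
```

```text
the job is handed in; nothing more can be done
None
```

All four clips are folded flat and the vent plug is pushed home with its wing along the long side; the job was handed in at about 46 s with the box unmoved, and the sign-off call returned no verdict.

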